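Unhook the gluing weight from its safety hook

TASK

The ply offcut has just been glued and must be pressed flat: take the steel weight off its safety hook by pushing its bail back against the sprung keeper, all the way until it stops, and lifting it out over the nose with the keeper held open. Then stand the weight gently and upright in the middle of the ply offcut and let go. Never wrench the weight against the hook, and leave the ply and the bench things where they are.

Things in the scene. Friction and masses are not known exactly. Their poses are not given: they have to be found in the camera images.
- hook_stand: Grey steel hook stand, fixed. Origin: centre of the underside of its 120 (x) x 80 (y) x 8 mm base; z up; the hook's open end (nose) points to its -x. An arm 18 mm wide (y -9..9) runs from a post (x 39..55 mm, no higher than the arm) to an upturned tip (inner face x = -23.5, foremost end of all x = -54). The bail lies on the arm's flat top, 114 mm above the origin.
- nose (a point): Nominal middle of the nose's rear edge, at the underside: x = -10 mm on the stand, 8.5 mm above the arm's top. The nose is a steel plate 26 mm wide, 5.5 mm thick, reaching from the tip back over the bail. It and the two stop shoulders form one yoke, clamped up to 7 mm forward or back of nominal; this point does not show that setting. The yoke does not move in use.
- stop (a point): Nominal front face of the yoke's two stop shoulders, at the arm's top: x = +2 mm on the stand; the shoulders are at y = +-(9.5..13) mm, 18 mm high. They share the nose's unknown shift. With the bail against them its front edge is 2 mm clear of the nose at any setting; with less it catches under the nose. Arm, nose and shoulders all lie between the bail's legs.
- keeper (a joint): Angle of the dark steel safety keeper (rad): 0 closed, grows as it is pressed toward the stand's +x, at most 0.95. Tongue 34 mm long, 7 mm wide, in mid arm; closed it leans 0.53 rad forward, end near the nose, touching the rear edge of the bail at rest. Sprung: about 2 N at the bail to start, growing to about 7 N (more if the bail is also pressed down on the arm); it shuts by itself.
- keeper_pin (a point): Hinge pin of the keeper, along the stand's y, at x = +2 mm, 20 mm below the arm's top. From rest the bail goes 7 to 22 mm back before it meets the stop shoulders; there the force rises steeply above that of the spring.
- weight: Steel weight with a flat bail, 0.35 to 0.55 kg, hanging on the hook. Origin: centre of its underside, z up. Disc 54 mm across, 30 mm high; two flat legs rise from it (10 mm along x, 4 mm thick, outer faces y = +-25 mm) to a cross bar. On the hook its x is the stand's x, its origin about 18 mm toward the nose from the stand's origin, 22 mm high.
- bail (a point): Middle of the top of the weight's cross bar, 96 mm above the weight's origin; bar 10 (x) x 50 (y) x 4 mm, underside 92 mm up. Grip it from above over the legs' outer faces, 50 mm apart, at any height between bar and disc, the hook in between. It has 4.5 mm of upward play under the nose, must rise 14 mm to pass over it, and can rise 30 mm.
- ply_board: Loose glued ply offcut, 62 (x) x 105 (y) x 10 mm, flat on the bench with one corner cut off. Origin: centre of its underside, z up.
- glue: Loose glue bottle with a green pointed cap, 39 mm across, 116 mm high, standing; origin under its middle. Bystander.
- jar: Loose small paint jar, 30 mm across, 42 mm high, standing between hook and ply; origin under its middle. Bystander.
- loco: Loose dark red model locomotive, 37 x 179 x 45 mm, standing across the back of the bench; origin under its middle, long axis its y. Bystander.

How it is judged:
On the way, in this order (a step that is already met when the one before it is completed fails the run):
1. the held weight, still low on the hook, has pressed the keeper open (value of joint keeper above 0.15 rad and contact force between the fingers and weight above 1 N and contact force between weight and hook_stand above 1 N and z of weight in the frame of hook_stand below 0.03 m), for 0.1 s.
2. the weight is off the hook, in front of its nose, and the keeper has sprung shut (horizontal distance between weight and hook_stand above 0.065 m and value of joint keeper below 0.06 rad and contact force between the fingers and weight above 1 N), for 0.1 s.
At the end, for the whole second after the job is handed in: The weight stands still and upright (within 0.08 rad) on the ply offcut, its centre within 15 mm of the ply's centre, let go; the keeper is shut again (horizontal distance between weight and ply_board below 0.015 m and z of weight in the frame of ply_board between 0.006 and 0.014 m and angle between weight's own z axis and vertical below 0.08 rad and contact force between weight and ply_board above 1 N and linear speed of weight below 0.02 m/s and value of joint keeper below 0.06 rad); the robot touches nothing.
It fails at once if while the keeper is being pressed or the weight is raised, the weight is pushed or pulled against the hook (stand, yoke or keeper) with more than 18 N (contact force between weight and hook_stand above 18 N and (value of joint keeper above 0.1 rad or z of weight in the frame of hook_stand above 0.0245 m)).
It fails at once if the robot itself pushes on the hook stand with more than 15 N (contact force between any of the arm, the fingers and hook_stand above 15 N).
It fails at once if the weight is dropped or pressed on the ply with more than 30 N (contact force between weight and ply_board above 30 N).
It fails at once if the ply offcut is shifted by more than 15 mm (distance of ply_board from where it was at the start of the episode above 0.015 m).
It fails at once if a bystander (glue bottle, jar or locomotive) is shifted by more than 15 mm (distance of any of glue, jar, loco from where it was at the start of the episode above 0.015 m).
It also fails if it takes over 64 s, if anything falls off the work surface, if the arm or the gripper's body presses on something with over 40 N, if the wrist force passes 120 N, or if a joint passes its speed limit or range.

ROBOT

A 6-joint arm with a two-finger parallel gripper is mounted at the origin on a cart in front of the work surface, level with it; the furniture and walls round the work are solid. World frame = base frame: x ahead of the robot, y to its left, z up, the work surface at z = 0. Lengths are in m, angles in rad, forces in N, time in s.
With the tool pointing down it reaches from about 0.35 to 1 m from the base axis. Payload 7.1 kg.
Tool frame: the origin (TCP) lies between the finger pads; the fingertips stand 22 mm ahead of it and the grasp point (between the pads) lies 3 mm ahead of it; z points along the fingers, y is the line along which they close (so a half turn about z gives the same grasp; the last joint's range is limited). The gripper opens to 85 mm and grips with 20 to 120 N. Pads are 22 mm wide; open, the fingers measure 114 mm over their backs; the gripper's body (76 mm by 85 mm) begins 54 mm behind the grasp point. The pads swing forward as they close: fully open they stand 13 mm farther back than shut.
Start: joints at [-1.197, 0.423, 1.63, -0, 1.089, -0.019], TCP at [0.239, -0.577, 0.253] pointing down, gripper open.
Joint ranges: [-3, 3], [-0.9, 2.11], [0.09, 2.58], [-1.31, 4.45], [0.11, 2.69], [-2.54, 2.54]. Speed limits (rad/s): [2.39, 2.39, 3.01, 3.14, 3.14, 3.14].

INTERFACE

Orientations are given as a rotation vector (axis times angle).
In Python, from rig import manip gives the robot as it stands. The module is installed in compiled form; this text tells all that it offers. Calls block until the motion is done:
- manip.move_to(position, orientation): joint-space move of the TCP to a pose.
- manip.servo_line(position, orientation=None, rate=0.15): straight line of the TCP; orientation=None keeps the orientation; rate is the mean speed in m/s.
- manip.set_joints(angles): joint-space move.
- manip.command_gripper(opening, f_grip=None): finger opening in m; f_grip is the grip in N (None keeps the last); returns when the fingers have stopped.
- manip.hold(seconds).
- manip.solve_ik(position, orientation): joint angles nearest the present ones, or None.
- manip.camera(name): name is "scene" or "top"; returns a dict with "image" (384x512x3 uint8, red, green, blue), "fx", "fy", "cx", "cy" (pixels), "k1" (the pictures are not rectified: a ray, as slopes to the right and down, at radius r is drawn at 1 + k1 r^2 times it, then the intrinsics apply), "cam_to_world" (4x4, takes a point from camera to world coordinates). Camera axes: x right, y down, z forward; pixel columns grow to the right and rows downward; lengths in m; the calibration is good to about 2 mm. A picture is of the moment at which its call begins. There is no depth.
A pose or a line that the arm cannot do raises manip.IKError and nothing moves.
- manip.sign_off(): hands the job in; it is judged then, once.
Readings, each from a call of its own:
- manip.get_time(): time.
- manip.get_joint_positions(): joint angles.
- manip.get_joint_vel(): joint speeds.
- manip.get_tau(): joint torques, N m.
- manip.get_position(): TCP position.
- manip.get_ee_rot(): TCP orientation.
- manip.get_contact_force(): force on the tool from outside, world axes, zero at the start.
- manip.get_torque(): the same for the moment, N m.
- manip.get_width(): finger opening in m.
- manip.get_grip_force(): force on a finger pad.
Only numpy, scipy, OpenCV 4.12 (cv2) and the standard library are available. Lean on these libraries where they do the work, as an engineer would, in place of code of your own. Each camera call takes 0.05 s, during which the arm holds its last target. There are 200 camera calls.

## Working session

There is one attempt and no reset: what is moved stays moved. The work goes in short steps, each a Python script; the robot and the scene stay as the last script left them, time stands still between calls to the robot, and variables do not carry over. Pictures are saved under pics/ and viewed, at most 10 in all, crops included, and the job is handed in when it is done.

```bash
mkdir -p pics
cat > h.py <<'E'
import numpy as np, cv2
from rig import manip
def snap(n,f=None):
    c=manip.camera(n)
    if f: cv2.imwrite(f,c["image"][:,:,::-1])
    return c
def ray(c,u,v):
    K=np.array([[c["fx"],0,c["cx"]],[0,c["fy"],c["cy"]],[0,0,1.]])
    x,y=(u-c["cx"])/c["fx"],(v-c["cy"])/c["fy"]; rd=np.hypot(x,y); r=rd
    for _ in range(30): r=rd/(1+c["k1"]*r*r)
    s=r/rd if rd>0 else 1
    T=np.array(c["cam_to_world"]); d=T[:3,:3]@[x*s,y*s,1]
    return T[:3,3],d
def onz(c,u,v,z):
    o,d=ray(c,u,v); return o+d*(z-o[2])/d[2]
def proj(c,P):
    T=np.array(c["cam_to_world"]); p=T[:3,:3].T@(np.array(P)-T[:3,3]); x,y=p[:2]/p[2]; s=1+c["k1"]*(x*x+y*y)
    return np.array([c["fx"]*x*s+c["cx"],c["fy"]*y*s+c["cy"]])
E
python3 - <<'E'
from h import *
for n in("scene","top"):
    c=snap(n,f"pics/{n}0.png"); np.save(f"{n}0.npy",c,allow_pickle=True)
    print(n,c["fx"],c["cx"],c["cy"],c["k1"],np.round(c["cam_to_world"],3).tolist())
print(manip.get_time(),manip.get_ee_rot(),manip.get_width())
E
```

```text
scene 379.612208361103 253.7769854972558 192.87358620003386 -0.01836113480102361 [[-0.568, -0.327, 0.755, -0.056], [-0.823, 0.245, -0.513, 0.43], [-0.017, -0.913, -0.408, 0.45], [0.0, 0.0, 0.0, 1.0]]
top 415.46154373234776 260.76068054582316 191.9134323379221 -0.1469006692092197 [[-0.025, -0.993, 0.118, 0.438], [-1.0, 0.025, 0.002, 0.011], [-0.005, -0.118, -0.993, 1.117], [0.0, 0.0, 0.0, 1.0]]
0.1 [-3.07985623e+00 -6.12690313e-01  3.06767848e-04] 0.0852855786545157
```

View pics/scene0.png

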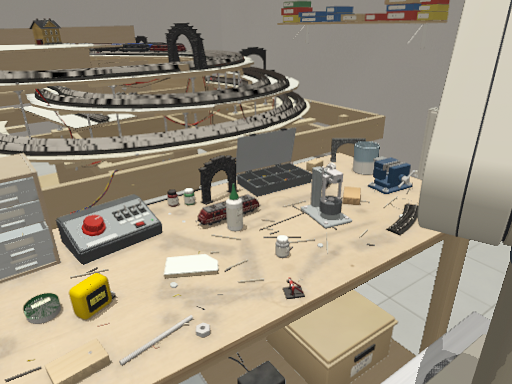

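View pics/top0.png

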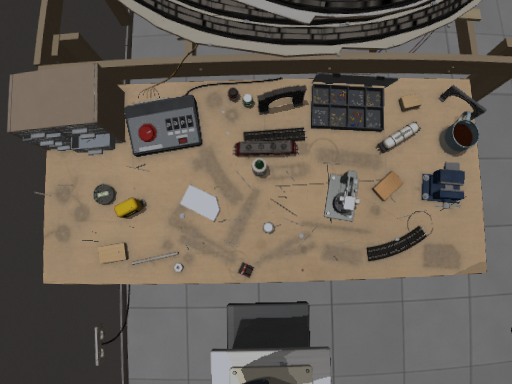

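Run:
```python
import cv2,numpy as np
t=cv2.imread("pics/top0.png");s=cv2.imread("pics/scene0.png")
a=cv2.resize(t[160:230,315:375],(342,400),interpolation=cv2.INTER_CUBIC)  #5.7x
b=cv2.resize(s[150:236,290:364],(344,400),interpolation=cv2.INTER_CUBIC) #4.65
cv2.imwrite("pics/c1.png",np.hstack([a,b]))
for n,im,roi in(("top",t,(170,175,235,225)),("scene",s,(155,245,225,285))):
    c=np.load(f"{n}0.npy",allow_pickle=True).item()
    from h import onz
    x0,y0,x1,y1=roi; hsv=cv2.cvtColor(im[y0:y1,x0:x1],cv2.COLOR_BGR2HSV)
    m=((hsv[...,1]<40)&(hsv[...,2]>150)).astype(np.uint8)
    k=max(cv2.findContours(m,cv2.RETR_EXTERNAL,cv2.CHAIN_APPROX_NONE)[0],key=cv2.contourArea)
    p=cv2.approxPolyDP(k,2,True)[:,0]+[x0,y0]
    print(n,cv2.contourArea(k)); 
    w=np.array([onz(c,*q,.01)[:2] for q in (k[:,0]+[x0,y0])])*1000
    print(cv2.minAreaRect(w.astype(np.float32)))
    for q in p: print(q,np.round(onz(c,*q,.01),3))
```

```text
top 755.5
((546.359619140625, 174.79971313476562), (102.35091400146484, 61.368003845214844), 62.483909606933594)
[189 185] [0.594 0.207 0.01 ]
[181 204] [0.542 0.229 0.01 ]
[213 220] [0.498 0.143 0.01 ]
[218 210] [0.524 0.129 0.01 ]
[215 197] [0.559 0.136 0.01 ]
scene 824.5
((547.512939453125, 176.5765380859375), (105.04273986816406, 63.40776062011719), 62.05903625488281)
[217 260] [0.527 0.128 0.01 ]
[206 254] [0.56  0.136 0.01 ]
[167 257] [0.597 0.207 0.01 ]
[164 274] [0.545 0.235 0.01 ]
[216 270] [0.498 0.147 0.01 ]
```

View pics/c1.png

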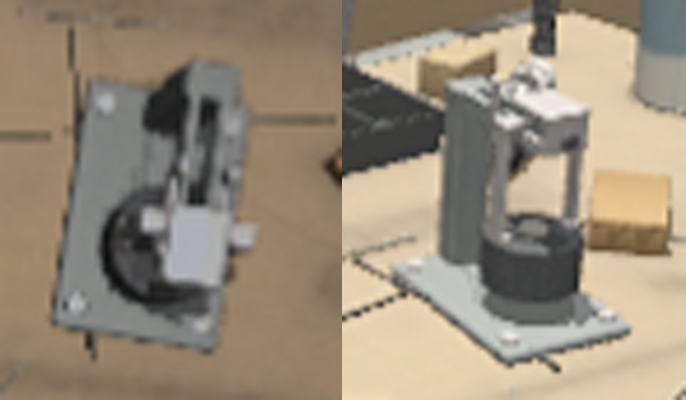

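Run:
```python
from h import *
L=lambda n:np.load(f"{n}0.npy",allow_pickle=True).item()
T,S=L("top"),L("scene")
t=lambda u,v:(315+u/5.7,160+v/5.714); s=lambda u,v:(290+(u-342)/4.65,150+v/4.65)
for p in((88,78),(52,322),(218,350)): print("T base",np.round(onz(T,*t(*p),.008),4))
for p in((393,268),(512,362),(630,328)): print("S base",np.round(onz(S,*s(*p),.008),4))
for p in((147,220),(252,237)): print("T bar",np.round(onz(T,*t(*p),.118),4))
# glue, jar quick
for n,p,z in(("T",(268,227),.042),): print("jar",np.round(onz(T,*p,z),3))
print("glue",np.round(onz(T,260,167,.1),3), "loco",np.round(onz(T,266,148,.045),3))
# nose plate top z=.128 corners
for p in((168,205),(228,210),(222,280),(163,275)): print("nose T",np.round(onz(T,*t(*p),.128),4))
```

```text
T base [ 0.615  -0.1769  0.008 ]
T base [ 0.4998 -0.1548  0.008 ]
T base [ 0.4844 -0.233   0.008 ]
S base [ 0.6099 -0.1704  0.008 ]
S base [ 0.4931 -0.1479  0.008 ]
S base [ 0.4826 -0.2229  0.008 ]
T bar [ 0.5358 -0.1808  0.118 ]
T bar [ 0.5273 -0.2258  0.118 ]
jar [ 0.474 -0.003  0.042]
glue [0.621 0.013 0.1  ] loco [ 0.682 -0.004  0.045]
nose T [ 0.5409 -0.1881  0.128 ]
nose T [ 0.5381 -0.2137  0.128 ]
nose T [ 0.5087 -0.2096  0.128 ]
nose T [ 0.5115 -0.1846  0.128 ]
```

```bash
cat >> h.py <<'E'
from scipy.spatial.transform import Rotation as R
YAW=-0.187
XS=np.array([np.cos(YAW),np.sin(YAW),0]); YS=np.array([-np.sin(YAW),np.cos(YAW),0])
def down(s):
    y=s*YS; z=np.array([0,0,-1.]); return R.from_matrix(np.c_[np.cross(y,z),y,z]).as_rotvec()
BAIL=np.array([.5318,-.203,0])
def fs():
    f=np.array(manip.get_contact_force()); return np.array([f@XS,f@YS,f[2]])
E
python3 - <<'E'
from h import *
best=None
for s in(1,-1):
    q=manip.solve_ik(BAIL+[0,0,.25],down(s)); print(s,None if q is None else np.round(q,2))
    if q is not None and (best is None or abs(q[5])<abs(best[1])): best=(s,q[5])
s=best[0]; open("sign","w").write(str(s))
manip.command_gripper(.085)
manip.move_to(BAIL+[0,0,.25],down(s))
manip.servo_line(BAIL+[0,0,.1],rate=.08)
print(manip.get_time(),manip.get_position(),fs())
for n in("scene","top"): 
    c=snap(n,f"pics/{n}1.png"); np.save(f"{n}1.npy",c,allow_pickle=True)
a=cv2.resize(cv2.imread("pics/scene1.png")[120:230,270:380],(550,550),interpolation=cv2.INTER_CUBIC);cv2.imwrite("pics/c2.png",a)
E
```

```text
1 [-0.39  0.35  1.76 -0.    1.04 -1.77]
-1 [-0.39  0.35  1.76  0.    1.04  1.37]
4.075 [ 0.53203694 -0.20309985  0.10041249] [-0.2096478   0.15434677  0.38053004]
```

View pics/c2.png

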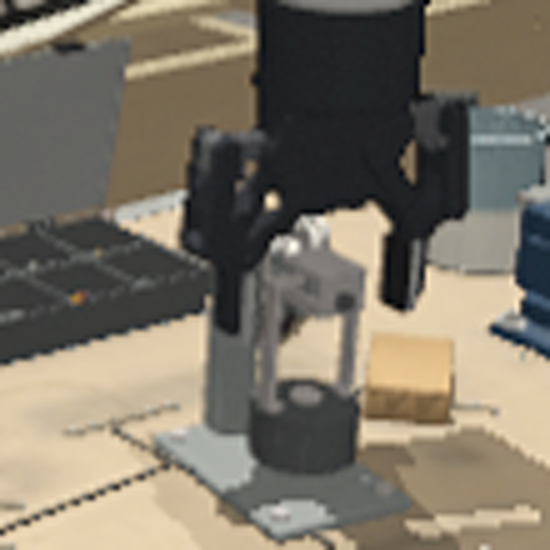

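Run:
```python
from h import *
f0=fs()
manip.command_gripper(.060,f_grip=20); print(manip.get_width(),fs()-f0)
manip.command_gripper(.03,f_grip=20); print(manip.get_width(),fs()-f0,manip.get_grip_force())
manip.command_gripper(.03,f_grip=70); manip.hold(.3); print(manip.get_width(),fs()-f0,manip.get_grip_force(),manip.get_position())
for n in("scene","top"): 
    c=snap(n,f"pics/{n}2.png"); np.save(f"{n}2.npy",c,allow_pickle=True)
print(manip.get_time())
```

```text
0.06019824768884792 [-1.82066124 -0.43570794 -0.54209116]
0.0498963746639758 [-1.88822401  1.89374964  4.51700421] 22.62291580438614
0.049204239714478994 [-1.70141681  2.9419995   6.65204593] 70.81573605537415 [ 0.53211119 -0.20289615  0.10053528]
5.4167
```

Run:
```python
from h import *
p=np.array(manip.get_position())
for k in range(1,6):
    manip.servo_line(p+[0,0,.0005*k],rate=.01); f=fs(); print(k*.5,np.round(f,2))
    if f[2]<-3.5: break
manip.hold(.3);print(np.round(fs(),2),manip.get_position()-p,manip.get_torque(),manip.get_time())
```

```text
0.5 [-0.12  1.22 -1.14]
1.0 [ 0.48 -0.23 -4.51]
[ 0.43  0.56 -5.3 ] [-9.45194800e-05 -3.94620375e-06  8.82104678e-04] [-0.00215874  0.02692927  0.03272376] 6.225
```

Run:
```python
from h import *
p=np.array(manip.get_position()); p[2]+=.0012
manip.servo_line(p,rate=.01); manip.hold(.2); f0=fs(); print(np.round(f0,2))
d=0;log=[]
while d<.026:
    d+=.001 if d<.006 else .0005
    manip.servo_line(p+d*XS,rate=.012); manip.hold(.05)
    f=fs()-f0; a=(np.array(manip.get_position())-p)@XS
    log.append((round(d*1e3,1),round(a*1e3,2),*np.round(f,1)))
    if f[0]<-10.5: break
for l in log: print(*l)
print(manip.get_time(),np.array(manip.get_position())-p)
```

```text
[-0.51  0.26 -6.44]
1.0 0.67 -2.1 -0.4 2.1
2.0 1.95 -1.3 -0.5 1.7
3.0 2.98 -3.1 0.6 0.9
4.0 3.97 -2.4 1.1 0.8
5.0 5.0 -3.4 -0.4 2.0
6.0 5.98 -2.6 0.3 2.1
6.5 6.5 -3.2 0.3 2.3
7.0 6.99 -3.7 0.2 2.7
7.5 7.48 -3.6 -0.8 3.2
8.0 7.98 -3.8 0.2 3.0
8.5 8.48 -3.6 -0.3 2.9
9.0 9.01 -4.3 -0.4 3.1
9.5 9.47 -3.5 -1.0 2.2
10.0 10.0 -3.9 -0.8 3.3
10.5 10.46 -4.4 0.7 2.7
11.0 11.0 -4.1 0.8 3.6
11.5 11.42 -4.2 -0.9 3.4
12.0 11.91 -4.7 -0.5 3.8
12.5 12.39 -4.2 -0.2 5.0
13.0 12.89 -4.5 -0.2 4.3
13.5 13.33 -5.5 -0.1 5.2
14.0 13.85 -5.4 -0.6 5.0
14.5 14.31 -5.4 0.1 4.1
15.0 14.56 -6.6 -0.5 4.9
15.5 14.6 -7.8 -0.6 6.8
16.0 14.65 -8.4 -0.4 8.0
16.5 14.71 -11.2 -0.9 9.1
14.7833 [ 0.01445806 -0.0026902  -0.00012631]
```

Run:
```python
from h import *
p=np.array(manip.get_position()); 
q=p+XS*.0002   # ~ just against the stop; position now is 14.7, target becomes 14.9
manip.servo_line(q,rate=.01); manip.hold(.1); print(np.round(fs(),1))
h=0
while h<.0205:
    h+=.0005 if h<.006 else .001
    manip.servo_line(q+[0,0,h],rate=.015); f=fs(); a=np.array(manip.get_position())-p
    print(round(h*1e3,1),np.round(a@XS*1e3,2),np.round(a[2]*1e3,2),np.round(f,1))
    if f[2]<-13 or f[0]<-13: print("STOP"); break
print(manip.get_time(),manip.get_position()); snap("scene","pics/scene3.png")
```

```text
[-6.1  0.8 -1. ]
0.5 -0.45 0.1 [-5.6  0.6 -4.8]
1.0 -0.69 0.3 [-5.1 -0.6 -6.2]
1.5 -0.83 0.64 [-5.1 -0.2 -7.3]
2.0 -0.82 1.08 [-6.2 -0.1 -8.3]
2.5 -0.86 1.56 [-4.3  0.4 -8.4]
3.0 -0.81 2.05 [-5.7 -0.1 -8.7]
3.5 -0.42 2.9 [-5.1  0.4 -8.7]
4.0 -0.19 3.69 [-5.4 -1.3 -8.9]
4.5 -0.18 4.22 [-5.6  0.5 -7.7]
5.0 -0.18 4.78 [-4.6 -0.1 -8. ]
5.5 -0.17 5.3 [-4.1  0.2 -8.1]
6.0 -0.18 5.8 [-6.5  0.8 -6.6]
7.0 -0.15 6.86 [-5.7  0.4 -7.9]
8.0 -0.13 7.92 [-5.9  0.3 -7.8]
9.0 -0.13 8.97 [-5.7 -0.7 -7.2]
10.0 -0.18 9.94 [-6.2 -0.2 -7.1]
11.0 -0.12 11.0 [-5.8  0.7 -7.5]
12.0 0.01 12.03 [-6.5 -0.3 -7.3]
13.0 0.03 13.06 [-4.9  0.6 -6.9]
14.0 0.1 14.12 [-5.5 -0.2 -7.7]
15.0 0.39 15.29 [-5.4  0.2 -6. ]
16.0 2.22 17.1 [ 0.2  0.2 -5.3]
17.0 0.81 17.42 [ 0.3 -0.3 -5.4]
18.0 0.3 18.1 [ 0.3  0.7 -4.7]
19.0 0.23 19.05 [-0.3  0.5 -4.5]
20.0 0.24 20.07 [-0.4 -0.5 -5.1]
21.0 0.25 21.08 [-0.2  0.2 -4.9]
21.9417 [ 0.54668585 -0.20562523  0.1235651 ]
```

Run:
```python
from h import *
p=np.array(manip.get_position())
for d in np.arange(.01,.126,.0115):
    manip.servo_line(p-d*XS,rate=.06); f=fs()
    if abs(f[0])>6 or f[2]<-10 or f[2]>1: print("STOP",d,f); break
print(manip.get_time(),manip.get_position(),fs()); manip.hold(.2)
c=snap("scene","pics/scene4.png"); np.save("scene4.npy",c,allow_pickle=True)
snap("top","pics/top4.png")
im=np.hstack([cv2.resize(cv2.imread("pics/scene4.png")[120:270,250:400],(400,400)),cv2.resize(cv2.imread("pics/top4.png")[150:250,290:390],(400,400))]);cv2.imwrite("pics/c4.png",im)
```

```text
25.725 [ 0.42332307 -0.18223399  0.12351952] [-0.3611014  -0.15818653 -4.53233675]
```

View pics/c4.png

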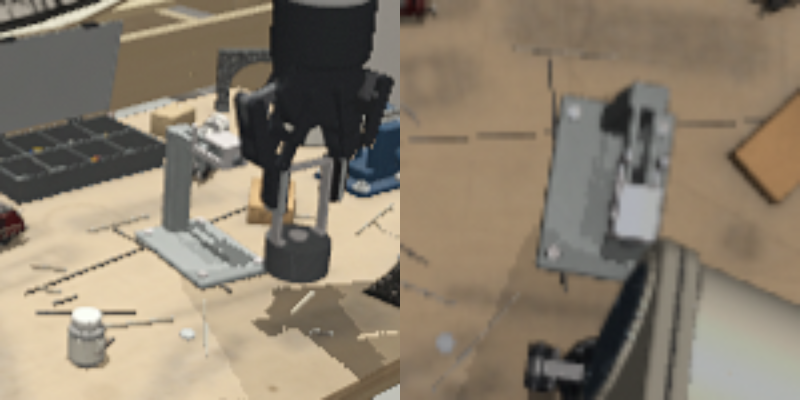

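Run:
```python
from h import *
p=np.array(manip.get_position()); P=np.array([.547,.1755,0])
manip.servo_line(p+[0,0,.06],rate=.12)
manip.servo_line(P+[0,0,.17],rate=.15)
manip.servo_line(P+[0,0,.105],rate=.08); manip.hold(.3)
print(manip.get_time(),manip.get_position(),fs(),manip.get_width())
c=snap("scene","pics/scene5.png"); np.save("scene5.npy",c,allow_pickle=True)
print("disc bottom centre proj",proj(c,P+[0,0,.026]),"top",proj(c,P+[0,0,.056]),"ply corners",[np.round(proj(c,[*q,.01])).tolist() for q in((.498,.146),(.543,.232))])
for sg in(-1,1): print(proj(c,P+[0,0,.041]+sg*.027*np.array(c["cam_to_world"])[:3,0]))
cv2.imwrite("pics/c5.png",cv2.resize(cv2.imread("pics/scene5.png")[190:290,140:240],(600,600),interpolation=cv2.INTER_CUBIC))
```

```text
30.6167 [0.54722228 0.17557167 0.10543315] [-0.47549852 -0.04356034 -5.41967473] 0.04893019339639954
disc bottom centre proj [190.91299446 256.48076173] top [189.60933613 243.6323584 ] ply corners [[216.0, 270.0], [166.0, 274.0]]
[176.69165929 250.09561181]
[203.84968901 250.12086632]
```

View pics/c5.png

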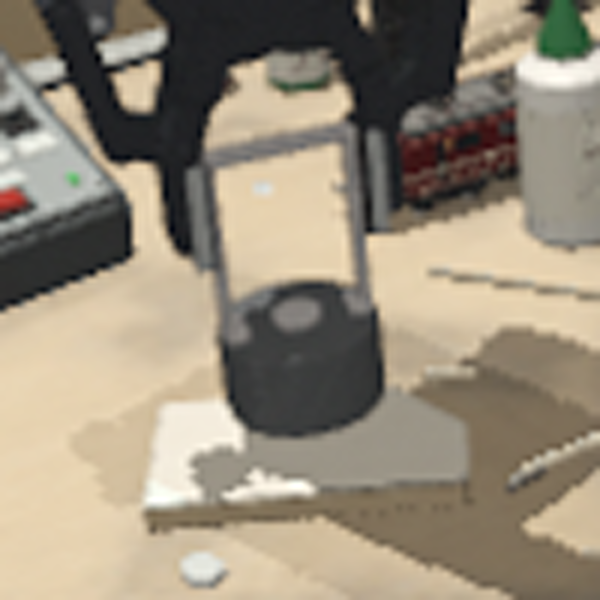

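Run:
```python
from h import *
p=np.array(manip.get_position()); f0=fs()[2]; z=p[2]
while z>.08:
    z-=.001 if z>.094 else .0005
    manip.servo_line([p[0],p[1],z],rate=.015); d=fs()[2]-f0
    if d>3.5: break
print("contact z",z,manip.get_position(),np.round(fs(),2),manip.get_torque(),manip.get_time())
manip.command_gripper(.03,f_grip=20); manip.hold(.3); print(np.round(fs(),2),manip.get_width())
```

```text
contact z 0.08832897084702777 [0.5473702  0.17553095 0.08891438] [-0.93 -1.33  4.5 ] [-0.16146581  0.34805712  0.03978489] 36.1667
[-1.92 -2.91  5.09] 0.04867778844816593
```

Run:
```python
from h import *
p=np.array(manip.get_position())
manip.servo_line(p+[0,0,.0006],rate=.005); print(np.round(fs(),2))
manip.command_gripper(.056); manip.command_gripper(.085); manip.hold(.2)
print(np.round(fs(),2),manip.get_width())
manip.servo_line(p+[0,0,.15],rate=.12); manip.hold(.5)
print(manip.get_time(),np.round(fs(),2))
c=snap("scene","pics/scene6.png"); t=snap("top","pics/top6.png")
P=[.547,.1755]
print(proj(c,P+[.01]),proj(c,P+[.106]),proj(t,P+[.106]),proj(t,P+[.04]))
a=cv2.imread("pics/scene6.png");b=cv2.imread("pics/top6.png")
cv2.imwrite("pics/c6.png",np.hstack([cv2.resize(a[140:290,130:350],(587,400)),cv2.resize(b[150:250,155:205],(200,400))]))
```

```text
[ 0.04 -0.47 -4.88]
[0.19 0.96 0.26] 0.08479387618571856
39.8083 [-1.14  0.25  0.07]
[191.59212243 263.16246391] [187.34473451 221.2435684 ] [194.76936484 198.15669397] [198.85453766 200.76875051]
```

View pics/c6.png

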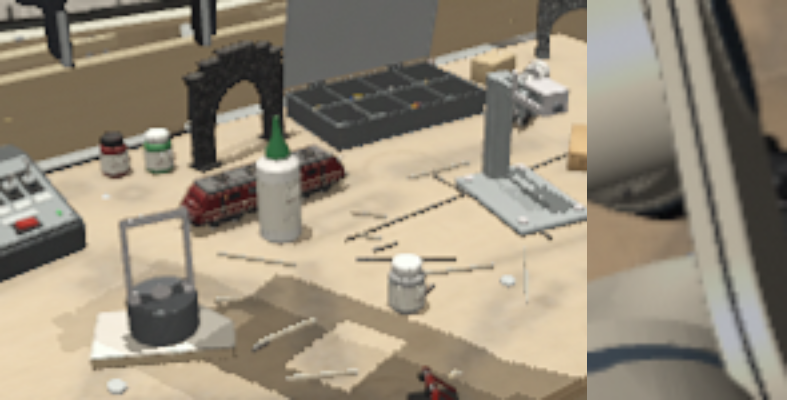

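```bash
python3 -c "
from rig import manip
print(manip.sign_off())"
```

```text
the job is handed in; nothing more can be done
None
```

I took the weight off the hook, stood it upright in the middle of the ply and let go; the last picture showed it centred there and the ply not visibly moved, and the job is handed in, with no verdict returned.

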